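Stand the fallen glue bottle in the caddy and lift the caddy level

ROBOT

A 6-joint arm with a two-finger parallel gripper is mounted at the origin on the work surface; the furniture and walls round the work are solid. World frame = base frame: x ahead of the robot, y to its left, z up, the work surface at z = 0. Lengths are in m, angles in rad, forces in N, time in s.
With the tool pointing down it reaches from about 0.35 to 0.875 m from the base axis. Payload 4.2 kg.
Tool frame: the origin (TCP) lies at the very end of the fingers, on their centre line; the grasp point (between the pads) lies 19 mm behind it; z points along the fingers, y is the line along which they close (so a half turn about z gives the same grasp; the last joint's range is limited). The gripper opens to 87 mm and grips with 3 to 60 N. Pads are 19 mm wide; open, the fingers measure 117 mm over their backs; the gripper's body (75 mm by 190 mm) begins 51 mm behind the grasp point.
Start: joints at [1.387, 0.385, 0.008, 0, -1.194, -0.259], TCP at [0.268, 0.565, 0.223] pointing down, gripper open.
Joint ranges: [-3.14, 3.14], [-1.21, 2.06], [-1.07, 1.41], [-3.16, 2.05], [-2.99, -0.16], [-3.1, 3.1]. Speed limits (rad/s): [2.79, 2.79, 3.14, 3.14, 3.14, 3.14].

INTERFACE

Orientations are given as a 3x3 rotation matrix whose columns are the frame's x, y, z axes.
In Python, from station import ctrl gives the robot as it stands.
- The arm moves only by the tool apply_moves, never from a script. Its argument "increments" is a list of rows, each a list of 3 entries, a list of its own where there are three numbers: the turn, a rotation vector about the world's x, y, z normalised to -1 to 1, where 1 is 0.12 rad, then the shift along the world's x, y, z normalised to -1 to 1, where 1 is 0.02 m, then the closure, from -1 (fully open) to 1 (shut). A call has 1 to 10 rows; each row shifts and turns the commanded pose from where the row before left it; what a row does not reach is not made up. A row lasts 1/12 s, in which the tool goes at most 41.7 mm and 7.16 degrees, less where a joint would pass 70% of its speed; a pose out of reach is approached as far as the arm can. A call with a number of a shift or a turn outside -1 to 1 is refused whole. A call with a gripper value outside its range is refused whole. The fingers move at their own pace and stop on an object; the grip force is fixed at half the most. Time passes only in rows, so rows that do not move let the fingers close. It gives the time, the measured TCP pose, the force, the opening and the grip force at its end, in the units of the state.
- ctrl.get_obs(): the state, without advancing time (a new reading comes with each control period).
- ctrl.capture(name): name is "scene" or "side" or "wrist"; returns a dict with "frame" (480x640x3 uint8, blue, green, red), "range_z" (480x640 float32, m along the optical axis (not along the pixel's ray), 0 where there is no reading), "vfov" (degrees; the focal length in pixels is half the picture's height over the tangent of half this angle, whatever the lens; pixels are square), "cx", "cy" (the principal point, pixels), "R" (3x3) and "t" (3): a world point X has camera coordinates R X + t; the wrist camera has in their place "hand_eye" (4x4, takes a point from camera to tool coordinates, whose origin is the TCP and whose axes are the flange's). Camera axes: x right, y down, z forward; pixel columns grow to the right and rows downward; lengths in m; the calibration is good to about 2 mm. The wrist camera is an equidistant fisheye: a pixel r from the principal point sees the ray r / f radians off the axis. A picture is of the moment at which its call begins: read the wrist's pose just before it.
- ctrl.close_job(): hands the job in; it is judged then, once.
The state is a dict: "time": time; "joints": joint angles; "joint_velocities": joint speeds; "tau": joint torques, N m; "position": TCP position; "tcp_rot": TCP orientation; "force": force on the tool from outside, world axes, zero at the start; "torque": the same for the moment, N m; "finger_gap": opening from 0.0 (shut) to 1.0 (fully open); "gripper_force": force on a finger pad.
Only numpy, scipy, OpenCV 4.12 (cv2) and the standard library are available. Lean on these libraries where they do the work, as an engineer would, in place of code of your own. Each camera call takes 0.05 s, during which the arm holds its last target. There are 200 camera calls.

TASK

The glue bottle has fallen over on the table: stand it upright, cap up, on the empty half of the wooden carrying caddy and let go of it while the caddy is still standing on the table. Then take the caddy by its handle bar, lift it well clear of the table (about a hand's breadth) without spilling the bottle or the rivet tin that rides on its other half, and finish while holding it there, level and still; do not put it down. Leave the wax block and the awl where they lie.

Things in the scene. Friction and masses are not known exactly. Their poses are not given: they have to be found in the camera images.
- glue_bottle: White plastic glue bottle, closed, about 100 g, 144 mm tall, oval section about 32 mm (its x) by 50 mm (its y), rounded at the foot, with a round cap 37 mm across on the top 28 mm. Origin: centre of its foot; its z axis runs from foot to cap. It starts lying on a broad side on the table (its y axis level), cap pointing roughly away from the robot, up to 45 degrees to either side.
- bottle_cap (a point): Centre of the top of the bottle's cap, 144 mm along the bottle's z from its foot.
- caddy: Loose light-wood carrying caddy, about 0.45 kg empty: a flat tray 120 mm (its x) by 300 mm (its y) with a floor 8 mm thick and a low rim (7 mm thick, top 24 mm above the underside). A single round post, 14 mm thick, rises from its middle (foot collar 28 mm across) and carries a straight handle bar. Origin: centre of its underside; z up. The rivet tin stands on the -y half; the +y half is empty.
- caddy_handle (a point): Centre of the caddy's handle bar, 188 mm above the caddy's underside. The bar is 90 mm long along the caddy's x, 16 mm thick along its y and 28 mm high (top at 202 mm). Its two flat long sides face the caddy's +y and -y.
- caddy_bay (a point): Point on the caddy's floor in the middle of the empty half, 88 mm from the post along the caddy's +y, 8 mm above the underside. The free floor there is 106 mm by about 125 mm.
- rivet_tin: Low round whitish tin, 56 mm across, 29 mm tall, standing loose on the caddy's floor on the other half. Origin: centre of its underside.
- wax_block: Round yellowish block of wax, 51 mm across, 17 mm tall, on the table near the robot. Bystander. Origin: centre of its underside.
- awl: Awl with a pear-shaped wooden handle, 111 mm long, 28 mm thick, on the table near the robot. Bystander. Origin: centre of its underside.
There are look-alikes about, which are no part of the job. Leave any pink, red or turquoise look-alike of the rivet_tin alone.

How it is judged:
On the way:
1. the glue bottle stands upright on the empty half of the caddy, let go, while the caddy stands on the table (angle between glue_bottle's own z axis and vertical below 0.1 rad and x of glue_bottle in the frame of caddy between -0.053 and 0.053 m and y of glue_bottle in the frame of caddy between 0.015 and 0.143 m and z of glue_bottle in the frame of caddy below 0.014 m and contact force between glue_bottle and the arm below 0.1 N and contact force between glue_bottle and the fingers below 0.1 N and linear speed of glue_bottle below 0.03 m/s and height (world z) of caddy below 0.01 m and angle between caddy's own z axis and vertical below 0.05 rad), for 0.2 s.
At the end, for the whole second after the job is handed in: The fingers hold the caddy by its handle bar, underside 40 to 200 mm above the table, within 0.12 rad of level, still (below 0.03 m/s); the bottle stands (within 0.2 rad) on its +y half, untouched by the robot, and the tin on its -y half (height (world z) of caddy between 0.04 and 0.2 m and angle between caddy's own z axis and vertical below 0.12 rad and linear speed of caddy below 0.03 m/s and angular speed of caddy below 0.15 rad/s and contact force between caddy and the fingers above 2 N and distance between the grasp point and caddy_handle below 0.06 m and angle between each of glue_bottle, rivet_tin's own z axis and vertical below 0.2 rad and x of glue_bottle in the frame of caddy between -0.053 and 0.053 m and y of glue_bottle in the frame of caddy between 0.015 and 0.143 m and z of each of glue_bottle, rivet_tin in the frame of caddy below 0.02 m and contact force between glue_bottle and the arm below 0.5 N and contact force between glue_bottle and the fingers below 0.5 N and x of rivet_tin in the frame of caddy between -0.053 and 0.053 m and y of rivet_tin in the frame of caddy between -0.143 and -0.015 m); the arm keeps its last pose, push and grip.
It fails at once if a bystander (wax block, awl) was moved more than 30 mm (distance of any of wax_block, awl from where it was at the start of the episode above 0.03 m).
It fails at once if the rivet tin was tipped or spilled from the caddy (angle between rivet_tin's own z axis and vertical above 0.6 rad or distance between rivet_tin and caddy above 0.18 m).
It fails at once if the caddy was tilted far over (angle between caddy's own z axis and vertical above 0.4 rad).
It also fails if it takes over 67 s, if anything falls off the work surface, if the arm or the gripper's body presses on something with over 40 N, if the wrist force passes 120 N, or if a joint passes its speed limit or range.

## Working session

There is one attempt and no reset: what is moved stays moved. The work goes in short steps, Python scripts to look and compute and a tool call to move; the robot and the scene stay as the last step left them, time stands still between calls to the robot, and variables do not carry over. Pictures are saved under pics/ and viewed, at most 10 in all, crops included, and the job is handed in when it is done.

Besides the shell and the picture viewer there is one more tool, called as a command line: name --argument value ..., lists and objects as JSON in quotes. apply_moves: Moves the arm, as the interface text tells. Scaled input: -1 to 1 covers 0.02 m each way for a shift and 0.12 rad each way for a turn. Its arguments: {"type":"object","properties":{"increments":{"type":"array","items":{"type":"array"}}},"required":["increments"]}

```bash
mkdir -p pics; cat > h.py <<'E'
import numpy as np, cv2
from station import ctrl
def cap(n):
    o=ctrl.get_obs(); c=ctrl.capture(n); c['o']=o; return c
def cloud(c):
    f=240/np.tan(np.radians(c['vfov']/2)); v,u=np.mgrid[:480,:640]; z=c['range_z']
    P=np.stack([(u-c['cx'])/f*z,(v-c['cy'])/f*z,z],-1)
    W=(P-c['t'])@c['R']; W[z<=0]=np.nan
    return W
E
python3 - <<'E'
from h import *
for n in('scene','side'):
    c=cap(n); cv2.imwrite(f'pics/{n}.png',c['frame']); np.savez(f'{n}.npz',W=cloud(c),frame=c['frame'],R=c['R'],t=c['t'],vfov=c['vfov'],cx=c['cx'],cy=c['cy'])
    print(n,-c['R'].T@c['t'],c['vfov'])
print(ctrl.get_obs())
E
```

```text
scene [ 0.10507865 -0.92981805  1.02822028] 50.60464012386852
side [0.16065063 1.10485623 0.86365152] 47.54982372169404
{'time': 0.1, 'joints': array([ 1.38661562e+00,  3.85495346e-01,  6.78336308e-03, -4.15176453e-04,
       -1.19400989e+00, -2.58611663e-01]), 'joint_velocities': array([-0.00017653, -0.00195432,  0.00345222,  0.00237835,  0.00062045,
       -0.00053377]), 'tau': array([-8.32093683e-04, -3.91691351e+01,  1.87934411e+01,  4.23195630e+00,
        1.34340132e-02, -6.73641375e-05]), 'position': array([0.26754507, 0.56425492, 0.22157063]), 'tcp_rot': array([[ 9.03493179e-01, -4.28601843e-01, -7.32163700e-04],
       [-4.28602452e-01, -9.03491349e-01, -1.82224342e-03],
       [ 1.19513319e-04,  1.96019165e-03, -9.99998072e-01]]), 'force': array([-0.19554659, -0.49258576,  0.61971093]), 'torque': array([ 0.00069413,  0.02165366, -0.0602716 ]), 'gripper_force': 0.0, 'finger_gap': 0.9994109327564775}
```

View pics/scene.png

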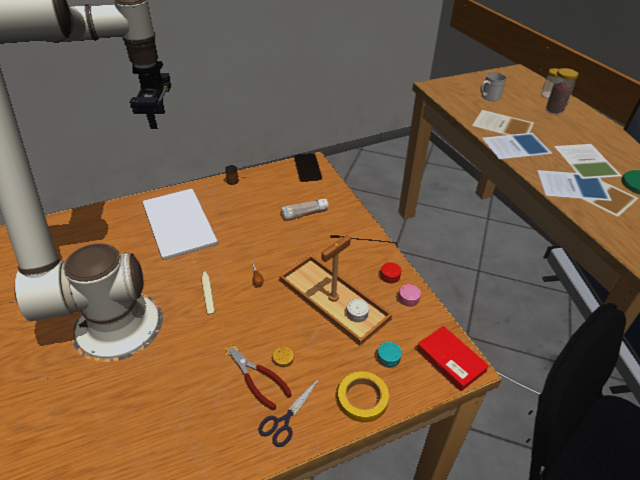

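View pics/side.png

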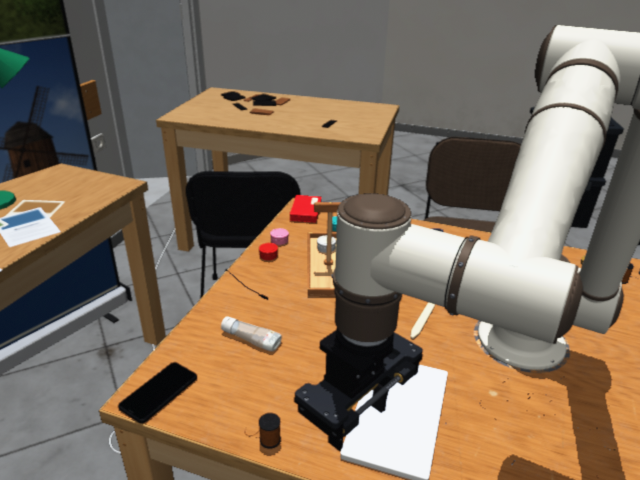

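The scene view shows the bottle at about (305,209) with its cap at (323,204), the caddy at about (335,298), its handle at (337,248) and the tin at (357,310). The side view shows the bottle cap at (228,325) and its foot near (278,343). Next I'll measure these from the range data.

```bash
python3 - <<'E'
from h import *
for n,box in (('scene',(275,335,190,225)),('side',(215,290,310,355))):
    d=np.load(n+'.npz'); W=d['W']; F=d['frame']; u0,u1,v0,v1=box
    w=W[v0:v1,u0:u1].reshape(-1,3); m=(w[:,2]>.012)&(w[:,2]<.08); w=w[m]
    xy=w[:,:2].astype(np.float32); r=cv2.minAreaRect(xy); mu=xy.mean(0)
    e,V=np.linalg.eigh(np.cov((xy-mu).T)); a=V[:,1]; a=a*np.sign(a[0])
    s=(xy-mu)@a; b=(xy-mu)@np.array([-a[1],a[0]])
    print(n,'bottle',len(w),'mean',mu,'axis',a,np.degrees(np.arctan2(a[1],a[0])),'s',s.min(),s.max(),'ends',mu+a*s.min(),mu+a*s.max(),'b',np.percentile(b,[1,99]),'z',np.percentile(w[:,2],[5,50,99]),'rect',r)
    for lo in np.arange(-.08,.08,.01):
        k=(s>=lo)&(s<lo+.01)
        if k.sum()>3: print('  %.2f b %.3f %.3f zmax %.3f'%(lo,b[k].min(),b[k].max(),w[k,2].max()))
d=np.load('scene.npz'); W=d['W']
w=W[225:345,270:400].reshape(-1,3); 
t=w[(w[:,2]>.017)&(w[:,2]<.03)]; print('rim',len(t),cv2.minAreaRect(t[:,:2].astype(np.float32)),np.median(t[:,2]))
h=w[(w[:,2]>.165)&(w[:,2]<.22)]; print('bar',len(h),cv2.minAreaRect(h[:,:2].astype(np.float32)),h[:,2].max(),h.mean(0))
hh=h[h[:,2]>.197]; print('bartop',len(hh),cv2.minAreaRect(hh[:,:2].astype(np.float32)))
w=W[295:325,342:373].reshape(-1,3);t=w[(w[:,2]>.033)&(w[:,2]<.045)];print('tin',len(t),cv2.minEnclosingCircle(t[:,:2].astype(np.float32)))
E
```

```text
scene bottle 519 mean [0.6025346  0.20038724] axis [ 0.99205865 -0.12577612] -7.22557798872519 s -0.06846209339617629 0.07668084763168798 ends [0.53461618 0.20899814] [0.67860649 0.19074262] b [-0.01935073  0.02764951] z [0.01609855 0.02793211 0.03888437] rect ((0.6070034503936768, 0.20271946489810944), (0.057258181273937225, 0.14539887011051178), 78.68350982666016)
  -0.07 b -0.018 0.032 zmax 0.033
  -0.06 b -0.018 0.036 zmax 0.032
  -0.05 b -0.022 0.031 zmax 0.039
  -0.04 b -0.022 0.026 zmax 0.033
  -0.03 b -0.018 0.033 zmax 0.033
  -0.02 b -0.016 0.022 zmax 0.034
  -0.01 b -0.014 0.026 zmax 0.040
  -0.00 b -0.013 0.021 zmax 0.035
  0.01 b -0.012 0.019 zmax 0.036
  0.02 b -0.013 0.019 zmax 0.037
  0.03 b -0.011 0.017 zmax 0.039
  0.04 b -0.009 0.028 zmax 0.038
  0.05 b -0.011 0.018 zmax 0.039
  0.06 b -0.014 0.016 zmax 0.039
  0.07 b -0.009 0.011 zmax 0.041
side bottle 971 mean [0.60402846 0.21851364] axis [ 0.99389829 -0.11030044] -6.332634888672401 s -0.06711706811117808 0.08183470734420045 ends [0.53732092 0.22591668] [0.68536384 0.20948723] b [-0.02687017  0.01865359] z [0.0152
[... 449 characters left out ...]
2 b -0.020 0.014 zmax 0.037
  0.03 b -0.023 0.011 zmax 0.038
  0.04 b -0.022 0.010 zmax 0.037
  0.05 b -0.021 0.011 zmax 0.041
  0.06 b -0.020 0.010 zmax 0.038
  0.07 b -0.022 0.010 zmax 0.040
rim 1238 ((0.6012260317802429, -0.15612024068832397), (0.27503737807273865, 0.37099963426589966), 23.568559646606445) 0.023441535668135054
bar 361 ((0.5279332399368286, -0.15511351823806763), (0.09130129218101501, 0.018063608556985855), 20.563711166381836) 0.20570765453163034 [ 0.52534108 -0.15869786  0.1933375 ]
bartop 178 ((0.528361976146698, -0.1543211191892624), (0.08915885537862778, 0.01763390190899372), 17.626298904418945)
tin 303 ((0.5581081509590149, -0.22852768003940582), 0.029631147161126137)
```

apply_moves --increments '[[[0,0,0.273],[0.87,-0.89,-0.1],-1],[[0,0,0.273],[0.87,-0.89,-0.1],-1],[[0,0,0.273],[0.87,-0.89,-0.1],-1],[[0,0,0.273],[0.87,-0.89,-0.1],-1],[[0,0,0.273],[0.87,-0.89,-0.1],-1],[[0,0,0.273],[0.87,-0.89,-0.1],-1],[[0,0,0.273],[0.87,-0.89,-0.1],-1],[[0,0,0.273],[0.87,-0.89,-0.1],-1],[[0,0,0.273],[0.87,-0.89,-0.1],-1],[[0,0,0.273],[0.87,-0.89,-0.1],-1]]'

```text
time: 0.93
position: [0.4422, 0.3855, 0.202]
tcp_rot: [[0.994, -0.113, -0.001], [-0.113, -0.994, -0.001], [-0.001, 0.001, -1.0]]
force: [-0.5, 0.6, -0.4]
finger_gap: 0.998
gripper_force: 0.0
```

apply_moves --increments '[[[0,0,0],[0.87,-0.89,-0.3],-1],[[0,0,0],[0.87,-0.89,-0.3],-1],[[0,0,0],[0.87,-0.89,-0.3],-1],[[0,0,0],[0.87,-0.89,-0.3],-1],[[0,0,0],[0.87,-0.89,-0.3],-1],[[0,0,0],[0.87,-0.89,-0.3],-1],[[0,0,0],[0.87,-0.89,-0.3],-1],[[0,0,0],[0.87,-0.89,-0.3],-1],[[0,0,0],[0.87,-0.89,-0.3],-1],[[0,0,0],[0,0,0],-1]]'

```text
time: 1.77
position: [0.5996, 0.2231, 0.1461]
tcp_rot: [[0.993, -0.119, -0.003], [-0.119, -0.993, -0.002], [-0.003, 0.003, -1.0]]
force: [-0.4, -0.2, -0.0]
finger_gap: 1.0
gripper_force: 0.0
```

```bash
python3 - <<'E'
from h import *
c=cap('wrist'); cv2.imwrite('pics/w1.png',c['frame']); o=c['o']; print(o['time'],o['joints'],o['position'],o['tcp_rot'],o['force']); print(c['hand_eye'],c['vfov'],c['cx'],c['cy'])
np.savez('w1.npz',**{k:v for k,v in c.items() if k!='o'},p=o['position'],Rt=o['tcp_rot'])
# caddy yaw from rim: find theta giving tightest box
W=np.load('scene.npz')['W'][225:345,270:400].reshape(-1,3)
W=W[(W[:,2]>.017)&(W[:,2]<.028)]; ctr=np.array([.528,-.1545])
best=[]
for th in np.radians(np.arange(5,35,1)):
    q=(W[:,:2]-ctr)@np.array([[np.cos(th),-np.sin(th)],[np.sin(th),np.cos(th)]])
    q=q[(abs(q[:,0])<.075)&(abs(q[:,1])<.165)]
    hx=np.histogram(q[:,0],np.arange(-.075,.076,.003))[0]; best.append(((hx**2).sum(),np.degrees(th),np.percentile(q,[.5,99.5],axis=0).ravel()))
for b in sorted(best,key=lambda b:-b[0])[:4]: print(b)
E
```

```text
1.7667 [ 6.08695569e-01  4.69957779e-01 -5.58323395e-02  1.67536509e-04
 -1.04880999e+00  8.42344209e-01] [0.59962367 0.22308654 0.14612114] [[ 0.9928436  -0.11938328 -0.00303755]
 [-0.11939044 -0.99284473 -0.00229413]
 [-0.00274193  0.00264036 -0.99999276]] [-0.37018837 -0.17992466 -0.02289382]
[[-6.22460572e-05 -9.56696484e-01 -2.91087331e-01  7.90528477e-02]
 [ 9.99999656e-01 -3.00436468e-04  7.73583912e-04 -1.33886579e-03]
 [-8.27538258e-04 -2.91087183e-01  9.56696173e-01 -1.62986415e-01]
 [ 0.00000000e+00  0.00000000e+00  0.00000000e+00  1.00000000e+00]] 65.70646984690485 319.8275321717463 240.6703633351307
(np.int64(80675), np.float64(19.0), array([-0.06047512, -0.14998091,  0.06182857,  0.15143859]))
(np.int64(68103), np.float64(20.0), array([-0.06180021, -0.14986353,  0.06342548,  0.15133068]))
(np.int64(65157), np.float64(18.0), array([-0.06147898, -0.1500121 ,  0.06316372,  0.15137975]))
(np.int64(55165), np.float64(21.0), array([-0.06369645, -0.15025246,  0.06464225,  0.1520124 ]))
```

View pics/w1.png

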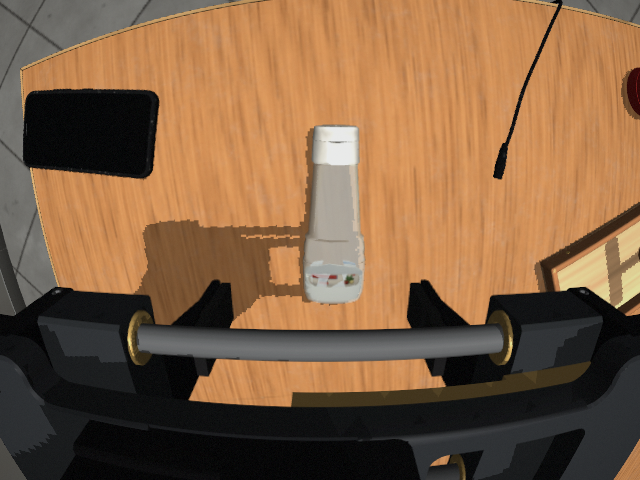

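The wrist view shows the bottle with its cap top at (336,126) and foot at (332,302), between the fingers at columns 215 and 425. The body narrows above row 235. I'll cast those pixels onto the bottle's mid-plane.

```bash
cat >> h.py <<'E'
def wray(c,u,v,z,p,Rt):
    f=240/np.tan(np.radians(c['vfov']/2)); d=np.array([u-c['cx'],v-c['cy']]); r=np.hypot(*d); a=r/f
    k=np.array([*(d/r*np.sin(a)),np.cos(a)]); H=c['hand_eye']
    o=Rt@H[:3,3]+p; k=Rt@H[:3,:3]@k; return o+k*(z-o[2])/k[2]
E
python3 - <<'E'
from h import *
c=np.load('w1.npz')
for u,v,z in((336,126,.018),(313,150,.018),(358,150,.018),(311,200,.017),(360,200,.017),(306,240,.017),(361,240,.017),(304,285,.017),(361,285,.017),(332,302,.017),(332,235,.03)):
    print(u,v,wray(c,u,v,z,c['p'],c['Rt']).round(4))
E
```

```text
336 126 [0.6802 0.2016 0.018 ]
313 150 [0.6636 0.2215 0.018 ]
358 150 [0.6597 0.1867 0.018 ]
311 200 [0.6242 0.228  0.017 ]
360 200 [0.6196 0.189  0.017 ]
306 240 [0.5915 0.2363 0.017 ]
361 240 [0.5861 0.1913 0.017 ]
304 285 [0.5518 0.2433 0.017 ]
361 285 [0.5457 0.1946 0.017 ]
332 302 [0.5326 0.2212 0.017 ]
332 235 [0.597  0.2146 0.03  ]
```

apply_moves --increments '[[[0,0,-0.1],[0.47,-0.6,-0.5],-1],[[0,0,0],[0,0,-1],-1],[[0,0,0],[0,0,-1],-1],[[0,0,0],[0,0,-1],-1],[[0,0,0],[0,0,-1],-1],[[0,0,0],[0,0,-1],-1],[[0,0,0],[0,0,-0.7],-1],[[0,0,0],[0,0,-0.5],-1],[[0,0,0],[0,0,0],-1],[[0,0,0],[0,0,0],-1]]'

```text
time: 2.65
position: [0.6076, 0.2147, 0.0143]
tcp_rot: [[0.992, -0.126, -0.0], [-0.126, -0.992, -0.001], [-0.0, 0.001, -1.0]]
force: [0.5, 0.5, 0.5]
finger_gap: 1.001
gripper_force: 0.0
```

apply_moves --increments '[[[0,0,0],[0.05,-0.17,-0.4],-1],[[0,0,0],[0,0,0],0],[[0,0,0],[0,0,0],1],[[0,0,0],[0,0,0],1],[[0,0,0],[0,0,0],1],[[0,0,0],[0,0,0],1],[[0,0,0],[0,0,0],1],[[0,0,0],[0,0,0],1],[[0,0,0],[0,0,0],1],[[0,0,0],[0,0,0],1]]'

```text
time: 3.48
position: [0.6087, 0.2111, 0.0066]
tcp_rot: [[0.992, -0.127, -0.0], [-0.127, -0.992, -0.0], [-0.0, 0.0, -1.0]]
force: [-0.4, 0.1, 0.7]
finger_gap: 0.472
gripper_force: 29.7
```

apply_moves --increments '[[[0,0,0],[0,0,0.6],1],[[0,0,0],[0,0,1],1],[[0,0,0],[0,0,1],1],[[0,0,-0.5],[0,-0.3,1],1],[[0,0,-0.9],[0,-0.6,1],1],[[0,0,-0.9],[0,-0.6,1],1],[[0,0,-0.9],[0,-0.6,1],1],[[0,0,-0.9],[0,-0.6,1],1],[[0,0,-0.9],[0,-0.6,1],1],[[0,0,-0.9],[0,-0.6,1],1]]'

```text
time: 4.32
position: [0.6083, 0.1324, 0.2002]
tcp_rot: [[0.667, -0.745, 0.0], [-0.745, -0.667, 0.0], [-0.0, -0.0, -1.0]]
force: [-0.4, -0.0, -0.9]
finger_gap: 0.475
gripper_force: 29.7
```

apply_moves --increments '[[[0,0,-0.8],[-0.3,-0.3,0.2],1],[[0,0,-0.8],[-0.3,-0.3,0.2],1],[[0,0,-0.8],[-0.3,-0.3,0.2],1],[[0,0,-0.8],[-0.3,-0.3,0],1],[[0,0,0],[0,0,0],1],[[0,0,0],[0,0,0],1],[[0,0,0],[0,0,0],1]]'

```text
time: 4.9
position: [0.5849, 0.1093, 0.2108]
tcp_rot: [[0.346, -0.938, 0.0], [-0.938, -0.346, 0.0], [-0.0, -0.0, -1.0]]
force: [-0.8, -0.3, -0.5]
finger_gap: 0.473
gripper_force: 29.8
```

```bash
python3 - <<'E'
from h import *
o=ctrl.get_obs(); print(o['time'],o['joints'].round(3),o['position'].round(4),o['tcp_rot'].round(4).tolist(),o['finger_gap'],o['force'])
E
```

```text
4.9 [ 0.457  0.342 -0.087 -0.    -1.141 -0.103] [0.5849 0.1093 0.2108] [[0.3464, -0.9381, 0.0003], [-0.9381, -0.3464, 0.0002], [-0.0001, -0.0004, -1.0]] 0.47294731146101643 [-0.80593356 -0.28858416 -0.54403607]
```

apply_moves --increments '[[[-0.92,-0.34,0],[0,0,0.1],1],[[-0.92,-0.34,0],[0,0,0.1],1],[[-0.92,-0.34,0],[0,0,0.1],1],[[-0.92,-0.34,0],[0,0,0.1],1],[[-0.92,-0.34,0],[0,0,0],1],[[-0.92,-0.34,0],[0,0,0],1],[[-0.92,-0.34,0],[0,0,0],1],[[0,0,0],[0,0,0],1]]'

```text
time: 5.57
position: [0.5839, 0.1109, 0.215]
tcp_rot: [[0.241, -0.936, 0.255], [-0.63, -0.351, -0.692], [0.738, 0.006, -0.675]]
force: [0.2, -0.4, -2.0]
finger_gap: 0.474
gripper_force: 29.7
```

```bash
python3 - <<'E'
from h import *
o=ctrl.get_obs(); print(o['time'],o['joints'].round(3),o['position'].round(4),o['tcp_rot'].round(4).tolist(),o['finger_gap'],o['force'])
E
```

```text
5.5667 [ 0.754  0.426 -0.459  0.807 -1.224 -0.893] [0.5839 0.1109 0.215 ] [[0.2415, -0.9363, 0.2552], [-0.6303, -0.3513, -0.6923], [0.7379, 0.0063, -0.6749]] 0.47379685960175505 [ 0.17470582 -0.44840966 -1.98480502]
```

apply_moves --increments '[[[-0.92,-0.34,0],[-0.2,-0.5,0],1],[[-0.92,-0.34,0],[-0.2,-0.5,0],1],[[-0.92,-0.34,0],[-0.2,-0.5,0],1],[[-0.92,-0.34,0],[-0.2,-0.5,0],1],[[-0.92,-0.34,0],[-0.2,-0.5,0],1],[[-0.92,-0.34,0],[-0.2,-0.5,0],1],[[-0.28,-0.1,0],[-0.2,-0.5,0],1],[[0,0,0],[0,0,0],1],[[0,0,0],[0,0,0],1]]'

```text
time: 6.32
position: [0.5574, 0.0391, 0.2181]
tcp_rot: [[0.002, -0.938, 0.345], [-0.007, -0.345, -0.938], [1.0, -0.001, -0.007]]
force: [0.3, 0.1, -1.4]
finger_gap: 0.474
gripper_force: 29.7
```

```bash
python3 - <<'E'
from h import *
o=ctrl.get_obs(); print(o['time'],o['joints'].round(3),o['position'].round(4),o['tcp_rot'].round(4).tolist(),o['finger_gap'],o['force'])
E
```

```text
6.3167 [ 0.732  0.644 -0.764  1.195 -1.624 -1.42 ] [0.5574 0.0391 0.2181] [[0.0016, -0.9385, 0.3453], [-0.0072, -0.3453, -0.9384], [1.0, -0.001, -0.0073]] 0.4743243757115814 [ 0.25521087  0.06105315 -1.38701621]
```

apply_moves --increments '[[[0,0,0],[-0.39,-0.85,-0.36],1],[[0,0,0],[-0.39,-0.85,-0.36],1],[[0,0,0],[-0.39,-0.85,-0.36],1],[[0,0,0],[-0.39,-0.85,-0.36],1],[[0,0,0],[-0.39,-0.85,-0.36],1],[[0,0,0],[-0.39,-0.85,-0.36],1],[[0,0,0],[-0.39,-0.85,-0.36],1],[[0,0,0],[0,0,0],1],[[0,0,0],[0,0,0],1],[[0,0,0],[0,0,0],1]]'

```text
time: 7.15
position: [0.5036, -0.0788, 0.1689]
tcp_rot: [[-0.004, -0.938, 0.347], [-0.008, -0.347, -0.938], [1.0, -0.006, -0.007]]
force: [0.2, -0.4, -1.2]
finger_gap: 0.474
gripper_force: 29.7
```

```bash
python3 - <<'E'
from h import *
o=ctrl.get_obs(); print(o['time'],o['joints'].round(3),o['position'].round(4),o['tcp_rot'].round(4).tolist(),o['finger_gap'],o['force'])
c=cap('scene'); s=c['frame'][150:390,200:480]; cv2.imwrite('pics/s2.png',cv2.resize(s,None,fx=2.5,fy=2.5))
np.savez('s2.npz',W=cloud(c),frame=c['frame'])
E
```

```text
7.15 [ 0.553  0.654 -1.039  1.374 -1.54  -1.698] [ 0.5036 -0.0788  0.1689] [[-0.0035, -0.9379, 0.347], [-0.0083, -0.3469, -0.9378], [1.0, -0.0062, -0.0065]] 0.4736958254974577 [ 0.19043858 -0.44906767 -1.21260711]
```

View pics/s2.png

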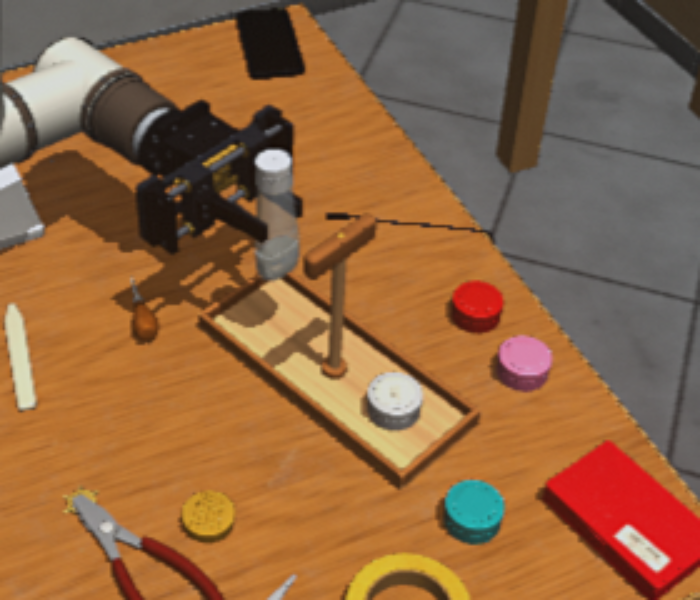

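The bottle is held upright over the bay: cap at crop (273,160), foot at (278,265). However, joint 3 is close to its limit, so I'll fit the kinematics to the recorded poses and choose a yaw that gives more room.

```bash
cat > kin.py <<'E'
import numpy as np
from scipy.optimize import least_squares
from scipy.spatial.transform import Rotation as Ro
J=np.array([[1.3866,.3855,.00678,0,-1.194,-.2586],[.6087,.46996,-.05583,0,-1.0488,.8423],[.457,.342,-.087,0,-1.141,-.103],[.754,.426,-.459,.807,-1.224,-.893],[.732,.644,-.764,1.195,-1.624,-1.42],[.553,.654,-1.039,1.374,-1.54,-1.698]])
T=np.array([[.26755,.56425,.22157],[.5996,.2231,.1461],[.5849,.1093,.2108],[.5839,.1109,.215],[.5574,.0391,.2181],[.5036,-.0788,.1689]])
Z=np.array([[-.0007,-.0018,-1],[-.003,-.0023,-1],[.0003,.0002,-1],[.2552,-.6923,-.6749],[.3453,-.9384,-.0073],[.347,-.9378,-.0065]])
def wrist(p,j):
    a0,h,L1,L2,e,d,lat=p; b=j[1]-j[2]
    r=a0+L1*np.sin(j[1])+L2*np.cos(b)+e*np.sin(b); z=h+L1*np.cos(j[1])-L2*np.sin(b)+e*np.cos(b)
    c,s=np.cos(j[0]),np.sin(j[0]); return np.array([c*r-s*lat,s*r+c*lat,z])
def res(p): return np.concatenate([np.concatenate([wrist(p,j)+p[5]*z-t for j,t,z in zip(J,T,Z)]).ravel(),1e-3*(p-p0)])
p0=np.array([0,.3,.4,.4,0,.3,-.16])
s=least_squares(res,p0); P=s.x
def ik(tcp,z):
    w=np.array(tcp)-P[5]*np.array(z)
    q=least_squares(lambda q:wrist(P,q)-w,[.5,.6,-.6]).x; return q
E
python3 - <<'E'
from kin import *
print(P.round(4),abs(s.fun[:18]).max())
ax=np.array([.4994,-.0713])
for zt in(.169,.085):
  for dp in (0,15):
    for a in (-70,-80,-90,-100,-110,-120,-135):
        d=np.array([np.cos(np.radians(a)),np.sin(np.radians(a))]); 
        print(zt,dp,a,ik([*(ax+.011*d),zt],[*(d*np.cos(np.radians(dp))),-np.sin(np.radians(dp))]).round(3))
E
```

```text
[ 0.2164  0.1327  0.3906  0.2486  0.017   0.1965 -0.1608] 0.04085220856377367
0.169 0 -70 [ 0.599  0.797 -1.159]
0.169 0 -80 [ 0.575  0.759 -1.012]
0.169 0 -90 [ 0.544  0.751 -0.874]
0.169 0 -100 [ 0.507  0.76  -0.745]
0.169 0 -110 [ 0.466  0.777 -0.624]
0.169 0 -120 [ 0.422  0.8   -0.511]
0.169 0 -135 [ 0.351  0.837 -0.362]
0.169 15 -70 [ 0.584  0.534 -1.09 ]
0.169 15 -80 [ 0.562  0.545 -0.96 ]
0.169 15 -90 [ 0.532  0.568 -0.835]
0.169 15 -100 [ 0.497  0.597 -0.714]
0.169 15 -110 [ 0.457  0.63  -0.6  ]
0.169 15 -120 [ 0.415  0.663 -0.493]
0.169 15 -135 [ 0.347  0.711 -0.351]
0.085 0 -70 [ 0.599  1.201 -1.149]
0.085 0 -80 [ 0.575  1.109 -1.003]
0.085 0 -90 [ 0.544  1.059 -0.867]
0.085 0 -100 [ 0.507  1.036 -0.739]
0.085 0 -110 [ 0.466  1.029 -0.618]
0.085 0 -120 [ 0.422  1.033 -0.506]
0.085 0 -135 [ 0.351  1.049 -0.357]
0.085 15 -70 [ 0.584  0.965 -1.17 ]
0.085 15 -80 [ 0.562  0.902 -1.025]
0.085 15 -90 [ 0.532  0.875 -0.89 ]
0.085 15 -100 [ 0.497  0.868 -0.764]
0.085 15 -110 [ 0.457  0.874 -0.646]
0.085 15 -120 [ 0.415  0.888 -0.536]
0.085 15 -135 [ 0.347  0.914 -0.391]
```

apply_moves --increments '[[[0,0,-0.85],[-0.05,-0.03,0],1],[[0,0,-0.85],[-0.05,-0.03,0],1],[[0,0,-0.85],[-0.05,-0.03,0],1],[[0,0,-0.85],[-0.05,-0.03,0],1],[[0,0,-0.85],[-0.05,-0.03,0],1],[[0,0,-0.85],[-0.05,-0.03,0],1],[[0,0,0],[0,0,-0.7],1],[[0,0,0],[0,0,-0.7],1],[[0,0,0],[0,0,0],1],[[0,0,0],[0,0,0],1]]'

```text
time: 8.03
position: [0.4955, -0.0835, 0.1397]
tcp_rot: [[0.0, -0.967, -0.253], [-0.002, 0.253, -0.967], [1.0, 0.001, -0.002]]
force: [-0.5, 0.2, -1.3]
finger_gap: 0.474
gripper_force: 29.7
```

```bash
python3 - <<'E'
from h import *
o=ctrl.get_obs(); print(o['time'],o['joints'].round(3),o['position'].round(4),o['tcp_rot'].round(4).tolist(),o['finger_gap'],o['force'])
for n in('scene','side'):
    c=cap(n); W=cloud(c); z=W[...,2]
    F=cv2.cvtColor(c['frame'],cv2.COLOR_BGR2HSV)
    m=(np.hypot(W[...,0]-.5,W[...,1]+.07)<.05)&(z>.05)&(z<.26)&(F[...,1]<70)&(F[...,2]>90)
    w=W[m]; print(n,len(w),w[:,2].min(),w[:,2].max())
    for lo in np.arange(.04,.24,.02):
        k=w[(w[:,2]>=lo)&(w[:,2]<lo+.02)]
        if len(k)>5: print(' %.2f'%lo,len(k),k.mean(0).round(3),k.min(0).round(3),k.max(0).round(3))
    v,u=np.where(m); u0,v0=int(u.mean()),int(v.mean()); cv2.imwrite(f'pics/x_{n}.png',cv2.resize(c['frame'][max(0,v0-70):v0+80,max(0,u0-100):u0+100],None,fx=2,fy=2,interpolation=cv2.INTER_CUBIC))
a=[cv2.imread(f'pics/x_{n}.png') for n in('scene','side')]; hh=min(x.shape[0] for x in a); cv2.imwrite('pics/pair.png',np.hstack([x[:hh] for x in a]))
E
```

```text
8.0333 [ 0.543  0.84  -0.565  0.778 -1.687 -1.454] [ 0.4955 -0.0835  0.1397] [[0.0003, -0.9674, -0.2533], [-0.0024, 0.2533, -0.9674], [1.0, 0.0009, -0.0022]] 0.47421170212855374 [-0.48258107  0.24826985 -1.28777145]
scene 634 0.0686879838818226 0.21742369363855676
 0.06 26 [ 0.495 -0.09   0.076] [ 0.475 -0.095  0.069] [ 0.513 -0.082  0.079]
 0.08 95 [ 0.493 -0.09   0.09 ] [ 0.472 -0.096  0.08 ] [ 0.517 -0.075  0.099]
 0.10 111 [ 0.492 -0.088  0.11 ] [ 0.47  -0.097  0.1  ] [ 0.517 -0.075  0.12 ]
 0.12 84 [ 0.492 -0.089  0.13 ] [ 0.473 -0.096  0.12 ] [ 0.52  -0.076  0.139]
 0.14 66 [ 0.492 -0.089  0.149] [ 0.479 -0.095  0.14 ] [ 0.515 -0.081  0.16 ]
 0.16 35 [ 0.489 -0.086  0.169] [ 0.48  -0.092  0.161] [ 0.509 -0.081  0.18 ]
 0.18 68 [ 0.493 -0.087  0.191] [ 0.48  -0.092  0.18 ] [ 0.512 -0.072  0.2  ]
 0.20 149 [ 0.496 -0.077  0.211] [ 0.48  -0.094  0.2  ] [ 0.514 -0.055  0.217]Traceback (most recent call last):
  File "<stdin>", line 7, in <module>
    return umr_minimum(a, axis, None, out, keepdims, initial, where)
ValueError: zero-size array to reduction operation minimum which has no identity
```

apply_moves --increments '[[[0,0,0],[0.1,0,-0.6],1],[[0,0,0],[0.1,0,-0.6],1],[[0,0,0],[0,0,-0.6],1],[[0,0,0],[0,0,-0.5],1],[[0,0,0],[0,0,-0.2],1],[[0,0,0],[0,0,0],1],[[0,0,0],[0,0,0],1]]'

```text
time: 8.72
position: [0.5001, -0.0835, 0.0899]
tcp_rot: [[-0.002, -0.967, -0.255], [-0.004, 0.255, -0.967], [1.0, -0.001, -0.004]]
force: [-0.0, 0.1, -0.7]
finger_gap: 0.477
gripper_force: 29.7
```

apply_moves --increments '[[[0,0,0],[0,0,-0.08],1],[[0,0,0],[0,0,0],1],[[0,0,0],[0,0,0],1]]'

```text
time: 8.97
position: [0.5002, -0.0834, 0.0888]
tcp_rot: [[-0.004, -0.967, -0.255], [-0.005, 0.255, -0.967], [1.0, -0.003, -0.005]]
force: [-0.3, -0.1, -1.3]
finger_gap: 0.475
gripper_force: 29.7
```

apply_moves --increments '[[[0,0,0],[0,0,-0.12],1],[[0,0,0],[0,0,0],1],[[0,0,0],[0,0,0],1]]'

```text
time: 9.22
position: [0.5002, -0.0835, 0.0862]
tcp_rot: [[-0.003, -0.967, -0.255], [-0.004, 0.255, -0.967], [1.0, -0.002, -0.005]]
force: [-0.3, -0.9, -0.6]
finger_gap: 0.475
gripper_force: 29.7
```

apply_moves --increments '[[[0,0,0],[0,0,-0.1],1],[[0,0,0],[0,0,0],1],[[0,0,0],[0,0,0],1]]'

```text
time: 9.47
position: [0.5001, -0.0835, 0.0841]
tcp_rot: [[-0.003, -0.967, -0.255], [-0.004, 0.255, -0.967], [1.0, -0.002, -0.005]]
force: [-0.2, -0.1, -0.7]
finger_gap: 0.473
gripper_force: 29.7
```

```bash
python3 - <<'E'
from h import *
c=cap('scene'); W=cloud(c); z=W[...,2]; F=cv2.cvtColor(c['frame'],cv2.COLOR_BGR2HSV)
m=(np.hypot(W[...,0]-.5,W[...,1]+.07)<.045)&(z>.02)&(z<.26)&(F[...,1]<70)&(F[...,2]>90)
w=W[m]; print(w[:,2].min(),np.percentile(w[:,2],[95,99,100]))
for lo in np.arange(.0,.18,.02):
    k=w[(w[:,2]>=lo)&(w[:,2]<lo+.02)]
    if len(k)>5: print(' %.2f'%lo,len(k),k.mean(0).round(3),k.min(0).round(3),k.max(0).round(3))
cv2.imwrite('pics/s3.png',cv2.resize(c['frame'][160:340,220:430],None,fx=3,fy=3,interpolation=cv2.INTER_CUBIC))
E
```

```text
0.02013148534001907 [0.15824978 0.16034287 0.16228043]
 0.02 83 [ 0.498 -0.09   0.03 ] [ 0.477 -0.098  0.02 ] [ 0.521 -0.078  0.039]
 0.04 100 [ 0.496 -0.088  0.05 ] [ 0.475 -0.095  0.04 ] [ 0.521 -0.071  0.06 ]
 0.06 87 [ 0.497 -0.088  0.069] [ 0.477 -0.095  0.06 ] [ 0.522 -0.074  0.08 ]
 0.08 75 [ 0.498 -0.089  0.09 ] [ 0.483 -0.096  0.08 ] [ 0.515 -0.081  0.1  ]
 0.10 60 [ 0.498 -0.089  0.111] [ 0.485 -0.094  0.1  ] [ 0.513 -0.078  0.12 ]
 0.12 57 [ 0.498 -0.088  0.131] [ 0.486 -0.093  0.121] [ 0.512 -0.081  0.14 ]
 0.14 154 [ 0.5   -0.078  0.154] [ 0.484 -0.092  0.14 ] [ 0.518 -0.053  0.16 ]
 0.16 8 [ 0.496 -0.075  0.161] [ 0.487 -0.087  0.16 ] [ 0.505 -0.064  0.162]
```

View pics/s3.png

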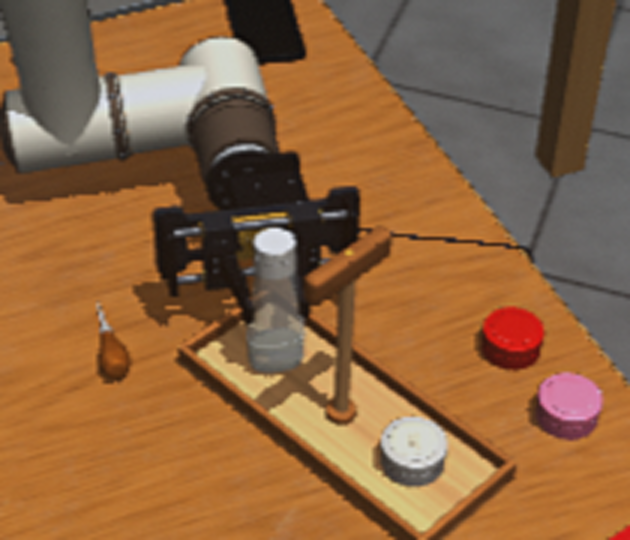

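The bottle stands upright over the middle of the bay, cap at crop (275,240) and foot at (275,362), about 4–6 mm above the floor. I'll lower it in small steps until it touches.

apply_moves --increments '[[[0,0,0],[0,0,-0.1],1],[[0,0,0],[0,0,0],1],[[0,0,0],[0,0,0],1]]'

```text
time: 9.77
position: [0.5001, -0.0835, 0.0821]
tcp_rot: [[-0.003, -0.967, -0.255], [-0.004, 0.255, -0.967], [1.0, -0.002, -0.005]]
force: [0.1, -0.5, -1.2]
finger_gap: 0.474
gripper_force: 29.7
```

apply_moves --increments '[[[0,0,0],[0,0,-0.08],1],[[0,0,0],[0,0,0],1],[[0,0,0],[0,0,0],1]]'

```text
time: 10.02
position: [0.5001, -0.0835, 0.0805]
tcp_rot: [[-0.003, -0.967, -0.255], [-0.004, 0.255, -0.967], [1.0, -0.002, -0.005]]
force: [0.6, -0.4, -2.1]
finger_gap: 0.47
gripper_force: 29.7
```

apply_moves --increments '[[[0,0,0],[0,0,-0.06],1],[[0,0,0],[0,0,0],1],[[0,0,0],[0,0,0],1]]'

```text
time: 10.27
position: [0.5002, -0.0835, 0.0793]
tcp_rot: [[-0.003, -0.967, -0.255], [-0.004, 0.255, -0.967], [1.0, -0.002, -0.005]]
force: [0.2, -0.2, -0.9]
finger_gap: 0.477
gripper_force: 29.7
```

apply_moves --increments '[[[0,0,0],[0,0,-0.05],1],[[0,0,0],[0,0,0],1],[[0,0,0],[0,0,0],1]]'

```text
time: 10.52
position: [0.5002, -0.0835, 0.0788]
tcp_rot: [[-0.003, -0.967, -0.255], [-0.003, 0.255, -0.967], [1.0, -0.002, -0.004]]
force: [-0.4, 0.3, -0.4]
finger_gap: 0.473
gripper_force: 29.8
```

apply_moves --increments '[[[0,0,0],[0,0,-0.06],1],[[0,0,0],[0,0,0],1],[[0,0,0],[0,0,0],1]]'

```text
time: 10.77
position: [0.5001, -0.0836, 0.0786]
tcp_rot: [[-0.003, -0.967, -0.255], [-0.001, 0.255, -0.967], [1.0, -0.002, -0.001]]
force: [1.1, -0.9, 5.2]
finger_gap: 0.477
gripper_force: 30.1
```

```bash
cat > top.py <<'E'
from h import *
o=ctrl.get_obs(); print(o['force'],o['position'],o['finger_gap'])
c=cap('scene'); W=cloud(c); z=W[...,2]; F=cv2.cvtColor(c['frame'],cv2.COLOR_BGR2HSV)
m=(np.hypot(W[...,0]-.5,W[...,1]+.07)<.045)&(z>.02)&(z<.26)&(F[...,1]<70)&(F[...,2]>90)
w=W[m]; t=w[(w[:,2]>.14)&(w[:,1]>-.08)]; print('top',np.median(t[:,2]),t.mean(0))
q=W[295:325,342:373].reshape(-1,3);q=q[(q[:,2]>.033)&(q[:,2]<.045)];print('tintop',np.median(q[:,2]),q.mean(0))
E
python3 top.py
```

```text
[ 1.06426074 -0.90681449  5.20022388] [ 0.50012819 -0.08356773  0.07864669] 0.4765023041986207
top 0.15273773492583265 [ 0.50094281 -0.06950049  0.15248373]
tintop 0.037212182916720564 [ 0.55839778 -0.2302054   0.03711393]
```

apply_moves --increments '[[[0,0,0],[0,0,0.04],1],[[0,0,0],[0,0,0],0.5],[[0,0,0],[0,0,0],0],[[0,0,0],[0,0,0],-0.5],[[0,0,0],[0,0,0],-1],[[0,0,0],[0,0,0],-1],[[0,0,0],[0,0,0],-1],[[0,0,0],[0,0,0],-1],[[0,0,0],[0,0,0],-1]]'

```text
time: 11.57
position: [0.5002, -0.0834, 0.0777]
tcp_rot: [[-0.003, -0.967, -0.255], [-0.005, 0.255, -0.967], [1.0, -0.002, -0.005]]
force: [0.8, -0.1, 0.4]
finger_gap: 0.868
gripper_force: 0.0
```

```bash
python3 top.py
```

```text
[ 0.7513581  -0.13718133  0.39918749] [ 0.50016143 -0.08344664  0.07768666] 0.8680878511814644
top 0.15232165365638348 [ 0.50032171 -0.07215403  0.15239579]
tintop 0.037028628007016166 [ 0.55848223 -0.22943917  0.03708402]
```

apply_moves --increments '[[[0,0,0],[0.06,0.24,0],-1],[[0,0,0],[0.13,0.48,0],-1],[[0,0,0],[0.18,0.7,0],-1],[[0,0,0],[0.24,0.9,0],-1],[[0,0,0],[0.24,0.9,0],-1],[[0,0,0],[0.24,0.9,0.1],-1],[[0,0,0],[0.24,0.9,0.4],-1],[[0,0,0],[0.2,0.7,1],-1],[[0,0,0],[0,0,1],-1],[[0,0,0],[0,0,1],-1]]'

```text
time: 12.45
position: [0.5313, 0.033, 0.1483]
tcp_rot: [[-0.004, -0.967, -0.253], [-0.005, 0.253, -0.967], [1.0, -0.002, -0.006]]
force: [-0.2, -0.0, -0.6]
finger_gap: 1.002
gripper_force: 0.0
```

```bash
python3 top.py; python3 -c "
from h import *
o=ctrl.get_obs();print(o['time'],o['joints'].round(3),o['tcp_rot'].round(3).tolist())"
```

```text
[-0.21964679 -0.02169989 -0.5993757 ] [0.53128172 0.03299629 0.14828514] 1.001549388672317
top 0.15193099791795023 [ 0.5009079  -0.07141586  0.15179246]
tintop 0.037198053305188744 [ 0.55824161 -0.23030698  0.03719319]
12.5 [ 0.678  0.894 -0.317  0.667 -1.85  -1.358] [[-0.008, -0.967, -0.253], [-0.006, 0.253, -0.967], [1.0, -0.006, -0.008]]
```

apply_moves --increments '[[[0.904,-0.237,0],[0,0,0.8],-1],[[0.904,-0.237,0],[0,0,0.8],-1],[[0.904,-0.237,0],[0,0,0.8],-1],[[0.904,-0.237,0],[0,0,0.8],-1],[[0.904,-0.237,0],[0,0,0.8],-1],[[0.904,-0.237,0],[0,0,0.8],-1],[[0.904,-0.237,0],[0,0,0.8],-1],[[0.904,-0.237,0],[0,0,0.8],-1],[[0.904,-0.237,0],[0,0,0.8],-1],[[0.904,-0.237,0],[0,0,0.8],-1]]'

```text
time: 13.33
position: [0.5308, 0.0321, 0.3096]
tcp_rot: [[-0.23, -0.967, -0.107], [-0.876, 0.254, -0.41], [0.424, -0.001, -0.906]]
force: [0.9, -0.3, -0.3]
finger_gap: 1.0
gripper_force: 0.0
```

apply_moves --increments '[[[0.904,-0.237,0],[0,0,0],-1],[[0.904,-0.237,0],[0,0,0],-1],[[0.904,-0.237,0],[0,0,0],-1],[[0.904,-0.237,0],[0,0,0],-1],[[0,0,0],[0,0,0],-1],[[0,0,0],[0,0,0],-1],[[0,0,0],[0,0,0],-1]]'

```text
time: 13.92
position: [0.5306, 0.0312, 0.3077]
tcp_rot: [[-0.255, -0.967, -0.001], [-0.967, 0.255, 0.003], [-0.003, 0.002, -1.0]]
force: [-0.3, 0.7, -0.7]
finger_gap: 1.002
gripper_force: 0.0
```

```bash
python3 -c "
from h import *
o=ctrl.get_obs();print(o['time'],o['joints'].round(3),o['position'].round(4),o['tcp_rot'].round(4).tolist())
W=np.load('scene.npz')['W']
W=cloud(cap('side'));h=W.reshape(-1,3);h=h[(h[:,2]>.17)&(h[:,2]<.21)&(np.hypot(h[:,0]-.528,h[:,1]+.1545)<.07)];print(len(h));
print(cv2.minAreaRect(h[:,:2].astype(np.float32)) if len(h)>20 else '')
W=cloud(cap('scene'));h=W.reshape(-1,3);h=h[(h[:,2]>.19)&(h[:,2]<.21)&(np.hypot(h[:,0]-.528,h[:,1]+.1545)<.07)];print(len(h),cv2.minAreaRect(h[:,:2].astype(np.float32)),np.percentile(h[:,2],[50,95]))
"
```

```text
13.9167 [ 0.362  0.175 -0.07  -0.004 -1.326 -0.619] [0.5306 0.0312 0.3077] [[-0.255, -0.9669, -0.0015], [-0.9669, 0.255, 0.0034], [-0.0029, 0.0023, -1.0]]
343
((0.53005051612854, -0.14883697032928467), (0.08915425837039948, 0.021492181345820427), 19.827322006225586)
245 ((0.5298287272453308, -0.154279425740242), (0.09190212190151215, 0.01839308813214302), 16.784069061279297) [0.19982012 0.20388548]
```

apply_moves --increments '[[[0,0,-0.82],[0,-0.91,-0.1],-1],[[0,0,-0.82],[0,-0.91,-0.1],-1],[[0,0,-0.82],[0,-0.91,-0.1],-1],[[0,0,-0.82],[0,-0.91,-0.1],-1],[[0,0,-0.82],[0,-0.91,-0.1],-1],[[0,0,-0.82],[0,-0.91,-0.1],-1],[[0,0,-0.82],[0,-0.91,-0.1],-1],[[0,0,-0.82],[0,-0.91,-0.1],-1],[[0,0,-0.82],[0,-0.91,-0.1],-1],[[0,0,-0.82],[0,-0.91,-0.1],-1]]'

```text
time: 14.85
position: [0.531, -0.151, 0.2869]
tcp_rot: [[-0.947, -0.32, 0.001], [-0.32, 0.947, 0.002], [-0.002, 0.002, -1.0]]
force: [-0.2, -0.3, 0.7]
finger_gap: 1.0
gripper_force: 0.0
```

apply_moves --increments '[[[0,0,0],[0,0,0],-1],[[0,0,0],[0,0,0],-1],[[0,0,0],[0,0,0],-1]]'

```text
time: 15.1
position: [0.531, -0.1502, 0.2874]
tcp_rot: [[-0.946, -0.325, 0.002], [-0.325, 0.946, 0.003], [-0.003, 0.002, -1.0]]
force: [-0.6, -0.3, 0.4]
finger_gap: 1.003
gripper_force: 0.0
```

```bash
python3 -c "
from h import *
c=cap('wrist');o=c['o'];print(o['time'],o['joints'].round(3),o['position'].round(4),o['tcp_rot'].round(4).tolist())
np.savez('w2.npz',**{k:v for k,v in c.items() if k!='o'},p=o['position'],Rt=o['tcp_rot']);cv2.imwrite('pics/w2.png',c['frame'])"
```

```text
15.1 [ 0.016  0.219 -0.064 -0.003 -1.286 -1.256] [ 0.531  -0.1502  0.2874] [[-0.9458, -0.3249, 0.0023], [-0.3249, 0.9458, 0.0028], [-0.0031, 0.0019, -1.0]]
```

View pics/w2.png

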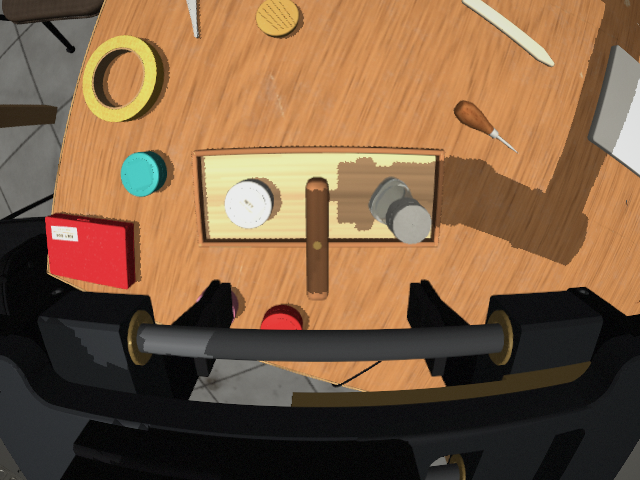

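The wrist view shows the bar running straight along the image at column 317, rows 182–298, centre dot at (317,245). The bottle and tin are standing on either side of it.

```bash
python3 -c "
from h import *
c=np.load('w2.npz')
for u,v in((317,245),(317,180),(317,299),(307,245),(328,245)): print(wray(c,u,v,.201,c['p'],c['Rt']).round(4))"
```

```text
[ 0.5299 -0.151   0.201 ]
[ 0.4864 -0.1658  0.201 ]
[ 0.5698 -0.1374  0.201 ]
[ 0.5321 -0.1576  0.201 ]
[ 0.5274 -0.1436  0.201 ]
```

apply_moves --increments '[[[0,0,0],[-0.05,-0.05,-0.8],-1],[[0,0,0],[0,0,-0.9],-1],[[0,0,0],[0,0,-0.9],-1],[[0,0,0],[0,0,-0.9],-1],[[0,0,0],[0,0,-0.9],-1],[[0,0,0],[0,0,-0.9],-1],[[0,0,0],[0,0,-0.6],-1],[[0,0,0],[0,0,0],-1],[[0,0,0],[0,0,0],-1],[[0,0,0],[0,0,0],-1]]'

```text
time: 15.98
position: [0.5306, -0.1516, 0.1711]
tcp_rot: [[-0.946, -0.324, 0.005], [-0.324, 0.946, 0.002], [-0.006, 0.001, -1.0]]
force: [-0.3, -0.1, -0.4]
finger_gap: 1.002
gripper_force: 0.0
```

apply_moves --increments '[[[0,0,0],[0,0,0],-0.6],[[0,0,0],[0,0,0],-0.3],[[0,0,0],[0,0,0],0],[[0,0,0],[0,0,0],0.2],[[0,0,0],[0,0,0],0.35],[[0,0,0],[0,0,0],0.5],[[0,0,0],[0,0,0],0.6],[[0,0,0],[0,0,0],0.7],[[0,0,0],[0,0,0],0.8],[[0,0,0],[0,0,0],1]]'

```text
time: 16.82
position: [0.5297, -0.1521, 0.1699]
tcp_rot: [[-0.947, -0.322, 0.003], [-0.322, 0.947, 0.003], [-0.004, 0.002, -1.0]]
force: [0.2, 0.2, -0.1]
finger_gap: 0.325
gripper_force: 0.0
```

apply_moves --increments '[[[0,0,0],[0,0,0],1],[[0,0,0],[0,0,0],1],[[0,0,0],[0,0,0],1]]'

```text
time: 17.07
position: [0.5299, -0.1522, 0.17]
tcp_rot: [[-0.946, -0.323, 0.004], [-0.323, 0.946, 0.003], [-0.004, 0.001, -1.0]]
force: [0.0, -0.6, 0.0]
finger_gap: 0.179
gripper_force: 30.0
```

```bash
python3 top.py
```

```text
[ 0.02311567 -0.61132613  0.04450143] [ 0.52986889 -0.1521799   0.16995963] 0.1791323075137404
top 0.15299235656156837 [ 0.50115613 -0.0727467   0.15246104]
tintop 0.03695077353020802 [ 0.55859013 -0.22936831  0.03701241]
```

apply_moves --increments '[[[0,0,0],[0,0,0.08],1],[[0,0,0],[0,0,0.12],1],[[0,0,0],[0,0,0.15],1],[[0,0,0],[0,0,0.2],1],[[0,0,0],[0,0,0.2],1],[[0,0,0],[0,0,0.2],1],[[0,0,0],[0,0,0.15],1],[[0,0,0],[0,0,0.1],1],[[0,0,0],[0,0,0],1],[[0,0,0],[0,0,0],1]]'

```text
time: 17.95
position: [0.5298, -0.152, 0.1941]
tcp_rot: [[-0.947, -0.322, 0.004], [-0.322, 0.947, 0.003], [-0.005, 0.002, -1.0]]
force: [-0.7, -0.6, -5.8]
finger_gap: 0.181
gripper_force: 30.0
```

```bash
cat > lv.py <<'E'
from h import *
import sys
o=ctrl.get_obs(); z0=o['position'][2]-.17; print(o['time'],o['force'],o['torque'],o['position'],o['finger_gap'],'lift',z0)
c=cap('scene'); W=cloud(c).reshape(-1,3); th=np.radians(18.9); ctr=o['position'][:2]
q=(W[:,:2]-ctr)@np.array([[np.cos(th),-np.sin(th)],[np.sin(th),np.cos(th)]])
# floor plane from tray floor points
k=(abs(q[:,0])<.05)&(abs(q[:,1])<.14)&(W[:,2]>z0-.02)&(W[:,2]<z0+.03)
A=np.c_[q[k],np.ones(k.sum())]; b=W[k,2]; g=np.ones(len(b),bool)
for _ in range(8):
    s=np.linalg.lstsq(A[g],b[g],rcond=None)[0]; r=b-A@s; g=abs(r)<.005
print('floor',g.sum(),'slopes',s.round(4))
cv2.imwrite(sys.argv[1],cv2.resize(c['frame'][130:350,210:470],None,fx=2.5,fy=2.5,interpolation=cv2.INTER_CUBIC))
E
python3 lv.py pics/l1.png
```

```text
17.95 [-0.72378082 -0.61063369 -5.82657484] [ 0.11071584 -0.13157796 -0.00528174] [ 0.52976065 -0.15204     0.19406597] 0.18139835026569076 lift 0.0240659663075041
floor 1903 slopes [-0.0013  0.0007  0.0322]
```

View pics/l1.png

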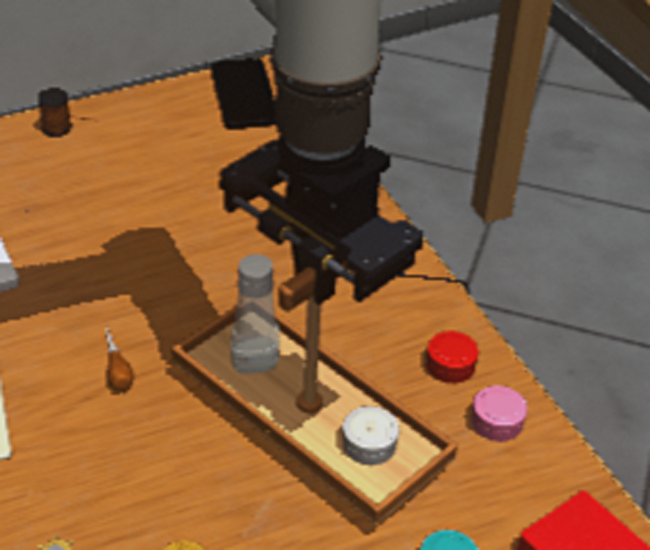

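The caddy is 24 mm clear of the table and level (slopes about 0.001). The bottle at crop (257,315) and the tin at (370,432) are both standing, so I'll lift further.

apply_moves --increments '[[[0,0,0],[0,0,0.1],1],[[0,0,0],[0,0,0.2],1],[[0,0,0],[0,0,0.3],1],[[0,0,0],[0,0,0.4],1],[[0,0,0],[0,0,0.5],1],[[0,0,0],[0,0,0.5],1],[[0,0,0],[0,0,0.5],1],[[0,0,0],[0,0,0.5],1],[[0,0,0],[0,0,0.4],1],[[0,0,0],[0,0,0.3],1]]'

```text
time: 18.83
position: [0.5301, -0.1521, 0.2695]
tcp_rot: [[-0.947, -0.323, 0.005], [-0.323, 0.947, 0.003], [-0.006, 0.001, -1.0]]
force: [0.1, -0.6, -5.3]
finger_gap: 0.182
gripper_force: 30.0
```

apply_moves --increments '[[[0,0,0],[0,0,0.2],1],[[0,0,0],[0,0,0.1],1],[[0,0,0],[0,0,0],1],[[0,0,0],[0,0,0],1],[[0,0,0],[0,0,0],1],[[0,0,0],[0,0,0],1],[[0,0,0],[0,0,0],1],[[0,0,0],[0,0,0],1],[[0,0,0],[0,0,0],1],[[0,0,0],[0,0,0],1]]'

```text
time: 19.67
position: [0.5297, -0.1521, 0.2739]
tcp_rot: [[-0.947, -0.323, 0.003], [-0.322, 0.947, 0.003], [-0.004, 0.002, -1.0]]
force: [0.6, -0.1, -6.1]
finger_gap: 0.184
gripper_force: 30.0
```

```bash
python3 lv.py pics/l2.png
```

```text
19.6667 [ 0.60507187 -0.06648255 -6.09180723] [ 0.06056235 -0.10976891 -0.00514235] [ 0.52973999 -0.15207239  0.27386325] 0.18366157164907818 lift 0.10386324972350156
floor 1986 slopes [-0.0006  0.0009  0.112 ]
```

View pics/l2.png

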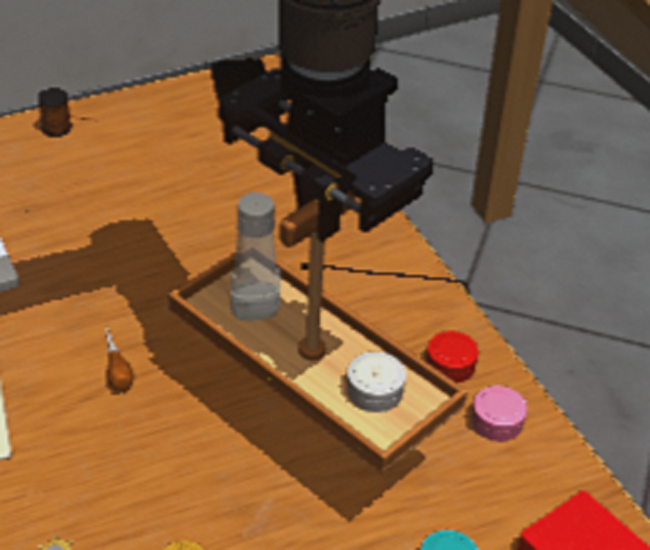

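The caddy is about 104 mm up, level and still, with the bottle at (257,258) and the tin at (376,380) both standing on it. I'm handing the job in.

```bash
python3 -c "
from station import ctrl
print(ctrl.close_job())"
```

```text
the job is handed in; nothing more can be done
None
```

The job is handed in: the bottle stands cap up on the empty half of the caddy, and the arm is holding the caddy by its handle bar about 10 cm above the table, level and still, with the tin in place; the station reported no verdict.

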